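# Stand the cemented riser to cure and hold up the next pipe for a bore check

### The job

Stand the riser that lies in the gluing cradle upright in the free cup of the pipe stand, coupler end up, lowering it right to the bottom of the cup before letting go, so that its joint can cure. Then draw the pipe with the red union nut out of its cup and hold it up level, still and higher than the tops of the pipes left standing, so that the fitter can look through its bore. Finish while still holding it there, and leave everything else where it is.

Things in the scene. Friction and masses are not known exactly. Their poses are not given: they have to be found in the camera images.
- riser_mid (a point): Middle of the riser: dark grey pipe, 25 mm diameter, 215 mm long, 0.1 kg, lying level with its axis 50 mm above the bench. z axis runs along it to the coupler end (towards the robot at the start). The coupler, 33 mm diameter (36 at its end beads), covers the last 50 mm, its middle 82 mm along +z, overhanging the V-blocks freely. Plain end (foot) 107.5 mm along -z.
- cup_free_mouth (a point): Centre of the mouth of the stand's free cup (the one without a pipe; its place in the row varies). Light grey round pipe cap, fixed, 32 mm inside and 42 mm outside diameter (46 at the rim bead); inner floor 55 mm below the mouth, mouth 78 mm above the bench. z up.
- stand: The pipe stand: a plywood board 100 x 360 x 18 mm, fixed to the bench; origin at the centre of its underside, x across it (away from the robot), y along it, z up. Four equal cups stand on it in a row, at y = -135, -45, 45 and 135 mm.
- union_pipe_mid (a point): Middle of the pipe with the red union nut: dark grey, 25 mm diameter, 215 mm long, 0.14 kg, standing 55 mm deep in a cup like the free one (top 238 mm above the bench). z runs along it to the union end (up at the start). Ribbed red nut 45 mm diameter, 34 mm high, its middle 75.5 mm along +z; grey collars 33 and 35 mm below and above it; ends 107.5 mm along +z and -z.
- valve_pipe_mid (a point): Another pipe standing in a cup of the stand: same length, with a blue check valve (43 mm diameter) at its top. To be left standing. Point half-way up its axis, z up.
- tee_pipe_mid (a point): Another pipe standing in a cup of the stand: same length, with a dark grey tee at its top (33 mm diameter) whose branch reaches 34 mm out along -x, roughly towards the robot. To be left standing. Point half-way up its axis, z up.
- cradle: The gluing cradle: a wooden board 160 x 75 x 12 mm with two V-blocks 24 mm wide (95 mm apart, 57 mm high), fixed; origin under its middle on the bench, x along the lying riser away from the robot.
- cement_tin: Red tin 76 mm diameter, 107 mm high with its cap, left on the bench; origin under its middle.
- primer_tin: White tin 68 mm diameter, 102 mm high with its cap, left on the bench; origin under its middle.
- elbow: Loose dark grey 90 degree pipe elbow lying on the bench, 36 mm high, arms 34 mm long along its x and y; origin under the corner.
- coupling: Loose dark grey coupling standing on the bench, 36 mm diameter, 42 mm high; origin under its middle.
- flask: Blue drinking flask with a steel cap, 70 mm diameter, 184 mm high; origin under its middle.
- shears: Pipe shears with red handles lying on the bench, about 240 x 70 x 22 mm; origin on the bench at its middle, jaws along +x.
Not all that is in view belongs to the job. Several things look just like the flask: the one meant starts farthest to the robot's left.

How it is judged:
By the outcome, as a careful person would: the job done as asked, in the order asked, and still so for the second after the job is handed in, while the arm keeps its last pose, push and grip.
It also fails if it takes over 64 s, if anything falls off the work surface, if the arm or the gripper's body presses on something with over 40 N, if the wrist force passes 120 N, or if a joint passes its speed limit or range.

### The arm

A 7-joint arm with a two-finger parallel gripper is mounted at the origin on the work surface. World frame = base frame: x ahead of the robot, y to its left, z up, the work surface at z = 0. Lengths are in m, angles in degrees, forces in N, time in s.
With the tool pointing down it reaches from about 0.4 to 0.75 m from the base axis. Payload 19.5 kg.
Tool frame: the origin (TCP) lies at the very end of the fingers, on their centre line; the grasp point (between the pads) lies 19 mm behind it; z points along the fingers, y is the line along which they close (so a half turn about z gives the same grasp; the last joint's range is limited). The gripper opens to 85 mm and grips with 20 to 120 N. Pads are 22 mm wide; open, the fingers measure 114 mm over their backs; the gripper's body (76 mm by 85 mm) begins 54 mm behind the grasp point. The pads swing forward as they close: fully open they stand 13 mm farther back than shut.
Start: joints at [61.438, 40.479, -1.581, 85.061, 1.261, 54.483, -4.326], TCP at [0.254, -0.516, 0.205] pointing down, gripper open.
Joint ranges: [-155.06, 155.06], [-18.47, 123.98], [-90, 86.84], [0, 140.48], [-83.41, 263.41], [0, 116], [-161.91, 161.91]. Speed limits (degrees/s): [108.29, 108.29, 147.25, 147.25, 172.46, 172.46, 172.46].

### API

Orientations are given as [roll, pitch, yaw] about the fixed x, y, z axes, in that order (R = Rz(yaw) Ry(pitch) Rx(roll)).
In Python, from cell import arm gives the robot as it stands. The module is installed in compiled form; this text tells all that it offers.
- The arm moves only by the tool jog_arm, never from a script. Its argument "motion" is a list of rows, each a list of 6 numbers: the shift along the world's x, y, z in cm, then the turn, a rotation vector about the world's x, y, z in rad. In form: [[tx, ty, tz, wx, wy, wz], ...]. A call has 1 to 8 rows; each row is the pose to reach, as a shift and turn from the pose commanded when the call began; what a row does not reach only later rows make up. A row lasts 1/8 s, in which the tool goes at most 62.5 mm and 10.7 degrees, less where a joint would pass 70% of its speed; a pose out of reach is approached as far as the arm can. A call with a gripper value outside its range is refused whole. "claw" is the finger opening in cm, from 0 to 8.54, set as the call begins (left out, the last holds). The fingers move at their own pace and stop on an object; "force" is the grip in N (left out, the last holds). Time passes only in rows, so rows that repeat a pose let the fingers close. It gives the time, the measured TCP pose, the force, the opening and the grip force at its end, in the units of the state.
- arm.read_state(): the state, without advancing time (a new reading comes with each control period).
- arm.capture(name): name is "scene" or "top"; returns a dict with "frame" (400x640x3 uint8, red, green, blue), "mtx" (3x3 intrinsics, pixels), "R" (3x3) and "t" (3): a world point X has camera coordinates R X + t. Camera axes: x right, y down, z forward; pixel columns grow to the right and rows downward; lengths in m; the calibration is good to about 2 mm. A picture is of the moment at which its call begins. There is no depth.
- arm.sign_off(): hands the job in; it is judged then, once.
The state is a dict: "t": time; "q": joint angles; "joint_vel": joint speeds; "joint_efforts": joint torques, N m; "tool_pos": TCP position; "tool_rot": TCP orientation; "contact_force": force on the tool from outside, world axes, zero at the start; "ft_torque": the same for the moment, N m; "opening": finger opening in m; "grip_force": force on a finger pad.
Only numpy, scipy, OpenCV 4.12 (cv2) and the standard library are available. Lean on these libraries where they do the work, as an engineer would, in place of code of your own. Each camera call takes 0.05 s, during which the arm holds its last target. There are 200 camera calls.

## Working session

There is one attempt and no reset: what is moved stays moved. The work goes in short steps, Python scripts to look and compute and a tool call to move; the robot and the scene stay as the last step left them, time stands still between calls to the robot, and variables do not carry over. Pictures are saved under pics/ and viewed, at most 10 in all, crops included, and the job is handed in when it is done.

Besides the shell and the picture viewer there is one more tool, called as name(argument=value, ...) on one line, values as JSON. jog_arm: Moves the arm, as the interface text tells. Its arguments: {"type":"object","properties":{"motion":{"type":"array","items":{"type":"array","items":{"type":"number"}}},"claw":{"type":"number"},"force":{"type":"number"}},"required":["motion"]}

```bash
mkdir -p pics
cat > h.py <<'E'
import numpy as np,cv2
from cell import arm
def snap(cam,name,crop=None,s=1):
    c=arm.capture(cam); np.savez(f'{cam}.npz',**c); f=c['frame'][...,::-1]
    if crop: x0,y0,x1,y1=crop; f=f[y0:y1,x0:x1]
    cv2.imwrite(f'pics/{name}.png',cv2.resize(f,None,fx=s,fy=s,interpolation=cv2.INTER_CUBIC))
def cam(n): return np.load(f'{n}.npz')
def proj(n,X):
    c=cam(n); p=c['mtx']@(c['R']@np.array(X,float)+c['t']); return p[:2]/p[2]
def onz(n,px,z):
    c=cam(n); d=c['R'].T@np.linalg.inv(c['mtx'])@[px[0],px[1],1]; o=-c['R'].T@c['t']
    return o+d*(z-o[2])/d[2]
def tri(p1,p2):
    P=[cam(n)['mtx']@np.c_[cam(n)['R'],cam(n)['t']] for n in('scene','top')]
    X=cv2.triangulatePoints(P[0],P[1],np.array(p1,float),np.array(p2,float)); return (X[:3]/X[3]).ravel()
E
python3 - <<'E'
from h import *
snap('scene','s1');snap('top','t1')
for n in('scene','top'): print(n,-cam(n)['R'].T@cam(n)['t'],cam(n)['R'][2])
print(arm.read_state())
E
```

```text
scene [1.06810395 0.63799907 1.28086997] [-0.36454141 -0.49327813 -0.7898014 ]
top [ 0.34396828 -0.07728427  1.46581813] [ 0.12915908 -0.01906445 -0.99144061]
{'t': 0.1, 'q': array([61.43725278, 40.50741077, -1.5829357 , 85.07930965,  1.26018374,
       54.4818956 , -4.3260692 ]), 'joint_vel': array([-0.06253638, -0.11015916, -0.0987655 , -0.03978906, -0.13193025,
        0.00050125, -0.05461341]), 'joint_efforts': array([ 1.59847128e-03, -8.84292054e+01,  1.23657379e+00, -2.36452818e+01,
        1.70291407e-02,  5.06124677e-03,  1.26836244e-04]), 'tool_pos': array([ 0.25353003, -0.51582516,  0.20431359]), 'tool_rot': array([-1.79948694e+02,  7.78557453e-04,  2.61734618e+01]), 'contact_force': array([ 0.92239468,  0.34031311, -0.69477984]), 'ft_torque': array([0.00014106, 0.00200029, 0.07336376]), 'grip_force': 0.0, 'opening': 0.08545544012127348}
```

View pics/s1.png

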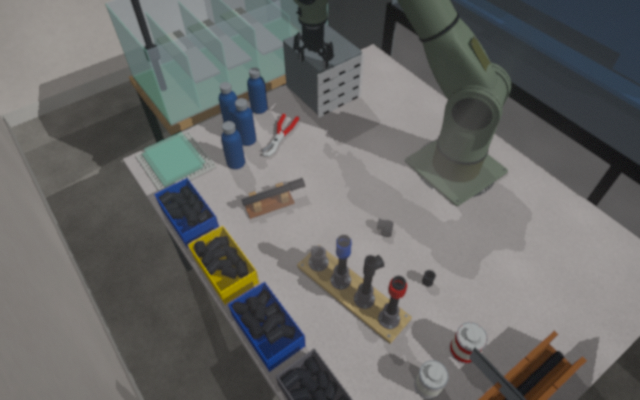

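View pics/t1.png

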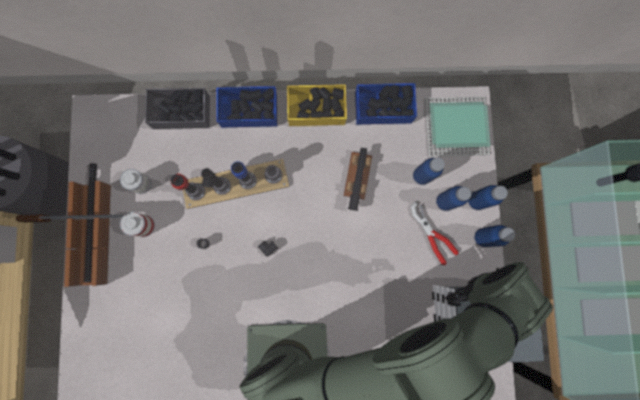

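The scene picture shows the riser in its cradle at (275,192) and the stand with the free cup at (318,257), valve at (343,245), tee at (372,265) and red union at (397,287). In the top picture the riser is at (358,178) and the free cup at (272,172). What could be taken for the riser: the dark bar in the orange channel at top (92,222), and the loose pipes in the bins at top y~103. The wooden V-block cradle at (358,178) fits the description. Now the close crops.

Run:
```python
from h import *
a=cam('scene')['frame'][170:350,230:430,::-1]; b=cam('top')['frame'][135:225,165:385,::-1]
a=cv2.resize(a,None,fx=4,fy=4,interpolation=cv2.INTER_CUBIC)[:600]
b=cv2.resize(b,None,fx=3.6,fy=3.6,interpolation=cv2.INTER_CUBIC)
cv2.imwrite('pics/s1c.png',a[:600,:800]);cv2.imwrite('pics/t1c.png',b)
```

```text
(no output)
```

View pics/s1c.png

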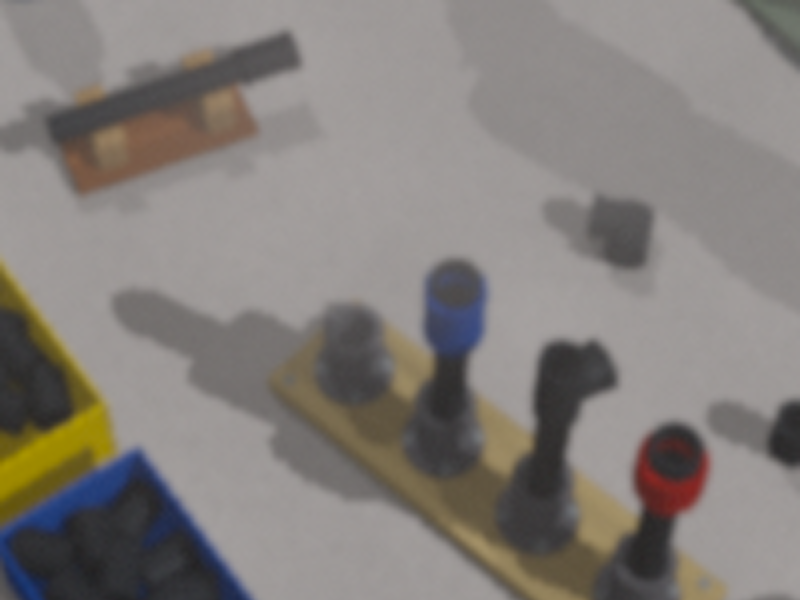

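View pics/t1c.png

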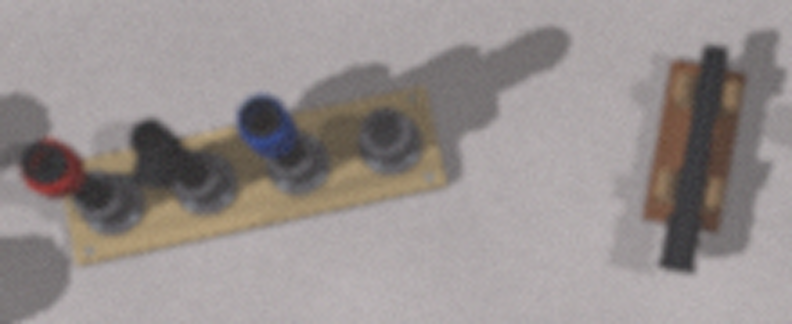

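Crops: riser ends at scene crop (57,127)/(290,50) and top crop (714,48)/(677,268), with the thicker coupler end towards the robot. The free cup mouth is at scene crop (352,320) and top crop (386,130). The pipe tops are clear.

Run:
```python
from h import *
S=lambda x,y:(230+(x+.5)/4-.5,170+(y+.5)/4-.5); T=lambda x,y:(165+(x+.5)/3.6-.5,135+(y+.5)/3.6-.5)
pts=dict(far=((57,127),(714,48),.05),near=((292,50),(677,268),.05),cup=((352,320),(386,130),.078),
 valve=((457,285),(265,120),.238),tee=((562,355),(150,140),.238),union=((678,453),(48,165),.238))
for k,(s,t,z) in pts.items():
    print(k,onz('scene',S(*s),z).round(3),onz('top',T(*t),z).round(3),tri(S(*s),T(*t)).round(3))
corn=[(425,88),(447,182),(80,264),(66,160)]
print([onz('top',T(*c),.018)[:2].round(3) for c in corn])
```

```text
far [ 0.709 -0.278  0.05 ] [ 0.714 -0.277  0.05 ] [ 0.712 -0.275  0.055]
near [ 0.508 -0.231  0.05 ] [ 0.505 -0.233  0.05 ] [ 0.506 -0.234  0.046]
cup [0.635 0.028 0.078] [0.636 0.033 0.078] [0.636 0.032 0.084]
valve [0.622 0.128 0.238] [0.613 0.118 0.238] [0.616 0.121 0.224]
tee [0.601 0.209 0.238] [0.599 0.212 0.238] [0.6   0.21  0.239]
union [0.588 0.304 0.238] [0.581 0.294 0.238] [0.582 0.299 0.223]
[array([ 0.689, -0.001]), array([ 0.597, -0.02 ]), array([0.527, 0.329]), array([0.627, 0.343])]
```

Run:
```python
from h import *
T=lambda x,y:(165+(x+.5)/3.6-.5,135+(y+.5)/3.6-.5)
for p,z in [((662,188),.057),((713,190),.057),((685,90),.057),((731,95),.057),((676,60),.012),((745,72),.012),((716,232),.012),((645,218),.012)]: print(onz('top',T(*p),z)[:2].round(3))
```

```text
[ 0.58  -0.222]
[ 0.576 -0.269]
[ 0.672 -0.247]
[ 0.667 -0.29 ]
[ 0.713 -0.245]
[ 0.699 -0.311]
[ 0.543 -0.276]
[ 0.558 -0.209]
```

jog_arm(motion=[[3,2.5,4,0,0,-0.1],[34.3,26.4,4,0,0,-0.675],[34.3,26.4,4,0,0,-0.675],[34.3,26.4,4,0,0,-0.675],[34.3,26.4,4,0,0,-0.675],[34.3,26.4,4,0,0,-0.675],[34.3,26.4,4,0,0,-0.675],[34.3,26.4,-3.5,0,0,-0.675]], claw=8.5)

```text
t: 1.1
tool_pos: [0.5981, -0.2513, 0.1853]
tool_rot: [-180.0, -0.4, -12.2]
contact_force: [0.6, -2.2, -1.8]
opening: 0.0849
grip_force: 0.0
```

jog_arm(motion=[[1.3,-0.4,-5,0,0,0],[1.3,-0.4,-8,0,0,0],[1.3,-0.4,-8,0,0,0]])

```text
t: 1.48
tool_pos: [0.6057, -0.2577, 0.1021]
tool_rot: [-180.0, 0.2, -12.5]
contact_force: [-0.3, -0.6, 0.9]
opening: 0.0852
grip_force: 0.0
```

Run:
```python
from h import *
snap('scene','s2',(215,120,345,220),6)
s=arm.read_state();print(s['q'],s['tool_pos'],s['tool_rot'])
```

```text
[ 15.66219367  55.46955647  11.16439153  71.95378049 -11.41622633
  53.69374615 -73.63326866] [ 0.60651995 -0.25820868  0.10411554] [-1.79991037e+02  5.48038912e-02 -1.25057800e+01]
```

View pics/s2.png

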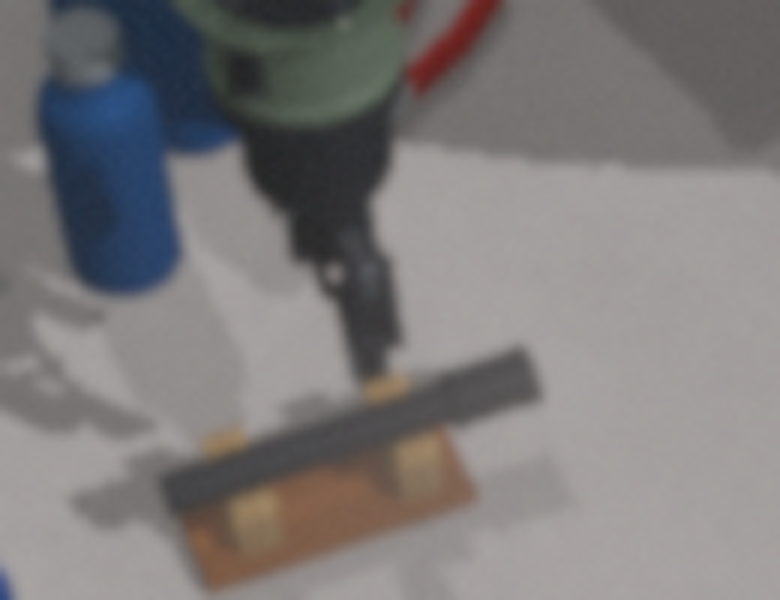

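The crop shows the gripper (finger tips at crop (372,375)) behind and above the riser. The V-blocks are at crop (225,440)–(255,520) and (388,388)–(418,470). I'll check the numbers before going down.

Run:
```python
from h import *
S=lambda x,y:np.array((215+(x+.5)/6-.5,120+(y+.5)/6-.5))
C=lambda X:((proj('scene',X)-[215,120]+.5)*6-.5).round()
s=arm.read_state();print(s['tool_pos'],s['joint_vel'].round(1))
p=s['tool_pos'];print('tcp',C(p)); y=np.array([-.217,-.976,0])
for k in(-.045,.045):print(C(p+y*k+[0,0,.013]))
# blocks: front faces top (towards camera) 
for a in [(165,485),(533,372),(222,440),(388,388)]:print(a,onz('scene',S(*a),.057 if a[1]in(440,388) else .05)[:2].round(3))
u=np.array([-.976,.217,0])
for k in(-.0475,.0475):print('blk',C(np.array([.625,-.258,.05])+u*k))
```

```text
[ 0.60651995 -0.25820868  0.10411554] [-0.  -2.3  0.4 -1.3  0.   0.6  0. ]
tcp [346. 363.]
[374. 407.]
[316. 290.]
(165, 485) [ 0.712 -0.285]
(533, 372) [ 0.504 -0.232]
(222, 440) [ 0.673 -0.288]
(388, 388) [ 0.579 -0.265]
blk [245. 470.]
blk [407. 415.]
```

jog_arm(motion=[[0.4,-0.1,-0.5,0,0,0],[0.4,-0.1,-1,0,0,0],[0.4,-0.1,-1,0,0,0]])

```text
t: 1.9
tool_pos: [0.6107, -0.2591, 0.0941]
tool_rot: [-180.0, 0.0, -12.5]
contact_force: [0.0, 0.6, 0.6]
opening: 0.0851
grip_force: 0.0
```

Run:
```python
from h import *
s=arm.read_state();print(s['tool_pos'],s['joint_vel'].round(1))
```

```text
[ 0.6107163  -0.25914957  0.09410801] [-0.  -0.3  0.1 -0.1 -0.   0.2  0. ]
```

jog_arm(motion=[[0.2,0.1,-3,0,0,0],[0.2,0.1,-5,0,0,0],[0.2,0.1,-6.2,0,0,0],[0.2,0.1,-6.2,0,0,0],[0.2,0.1,-6.2,0,0,0]])

```text
t: 2.52
tool_pos: [0.6131, -0.2585, 0.0329]
tool_rot: [180.0, -0.1, -12.5]
contact_force: [-0.1, 0.5, 1.0]
opening: 0.0847
grip_force: 0.0
```

jog_arm(motion=[[0,0,0,0,0,0],[0,0,0,0,0,0],[0,0,0,0,0,0],[0,0,0,0,0,0],[0,0,0,0,0,0],[0,0,0,0,0,0]], claw=1.5, force=50)

```text
t: 3.28
tool_pos: [0.6136, -0.2557, 0.0328]
tool_rot: [-179.8, -0.0, -12.4]
contact_force: [-2.8, 13.9, 13.9]
opening: 0.0154
grip_force: 13.6
```

Run:
```python
from h import *
snap('scene','s3',(225,130,325,205),8)
s=arm.read_state();print(s['tool_pos'],s['opening'],s['grip_force'],s['contact_force'])
```

```text
[ 0.61359994 -0.25562332  0.03278731] 0.014695223072212644 13.605198562145233 [-2.21939247 13.59427292 13.6540315 ]
```

View pics/s3.png

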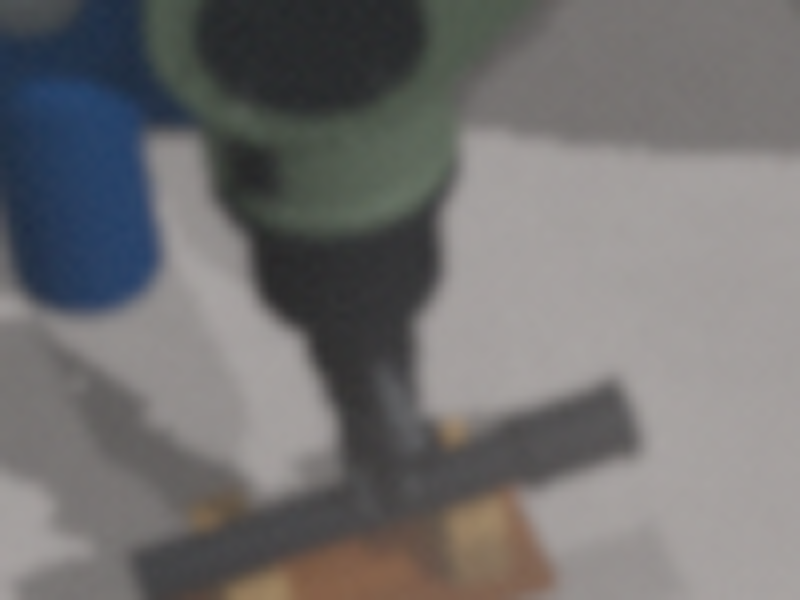

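The picture shows the finger closed around the pipe at crop (385,480), and the pipe hasn't moved in the cradle. The opening reads less than the pipe diameter, so I'll close further and read again.

jog_arm(motion=[[0,0,0,0,0,0],[0,0,0,0,0,0],[0,0,0,0,0,0],[0,0,0,0,0,0]], claw=0, force=50)

```text
t: 3.82
tool_pos: [0.6163, -0.2572, 0.0354]
tool_rot: [-179.9, -0.4, -12.4]
contact_force: [6.1, 10.4, 36.5]
opening: -0.0001
grip_force: 18.5
```

Run:
```python
from h import *
snap('scene','x');snap('top','y')
a=cam('scene')['frame'][150:210,230:315,::-1]; b=cam('top')['frame'][140:225,320:400,::-1]
a=cv2.resize(a,(510,360),interpolation=cv2.INTER_CUBIC);b=cv2.resize(b,(280,298),interpolation=cv2.INTER_CUBIC)
m=np.zeros((360,800,3),np.uint8);m[:,:510]=a;m[:298,515:795]=b
cv2.imwrite('pics/m4.png',m)
s=arm.read_state();print(s['tool_pos'],s['opening'],s['grip_force'],s['contact_force'],s['ft_torque'])
```

```text
[ 0.61631054 -0.25718368  0.03536333] -0.0005139145774298946 18.514440804719925 [ 5.13038961 10.61076756 37.79821114] [ 2.25915591 -1.06332281 -0.01230349]
```

View pics/m4.png

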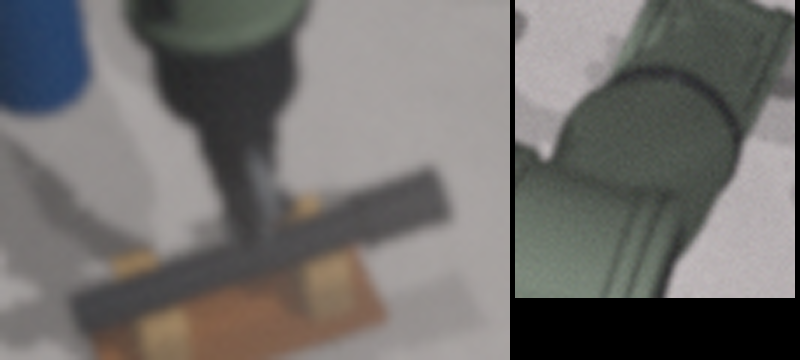

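Montage: the closed finger tips end at the top edge of the pipe, at (258,240). The pipe still lies in the cradle with its ends at (80,310) and (437,195). I'll compare with the predicted projection.

Run:
```python
from h import *
C=lambda X:((proj('scene',X)-[230,150]+.5)*6-.5).round()
p=np.array([.6163,-.2572,.0354]);print('tcp',C(p),'up',[C(p+[0,0,d]) for d in(.0275,.05,.1)])
for z in(.0375,.05,.0625): print(z,[C([x,y,z]) for x,y in((.712,-.28),(.507,-.2325),(.6163,-.2573))])
```

```text
tcp [253. 272.] up [array([249., 241.]), array([245., 215.]), array([237., 155.])]
0.0375 [array([ 83., 325.]), array([439., 207.]), array([252., 270.])]
0.05 [array([ 80., 311.]), array([438., 193.]), array([251., 256.])]
0.0625 [array([ 77., 297.]), array([438., 179.]), array([249., 241.])]
```

Run:
```python
from h import *
fs=[arm.capture('scene')['frame'][165:205,240:310,::-1].astype(float) for _ in range(6)]
a=np.mean(fs,0); a=np.clip((a-20)*2.2,0,255).astype(np.uint8)
cv2.imwrite('pics/z5.png',cv2.resize(a,(800,457),interpolation=cv2.INTER_CUBIC))
```

```text
(no output)
```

View pics/z5.png

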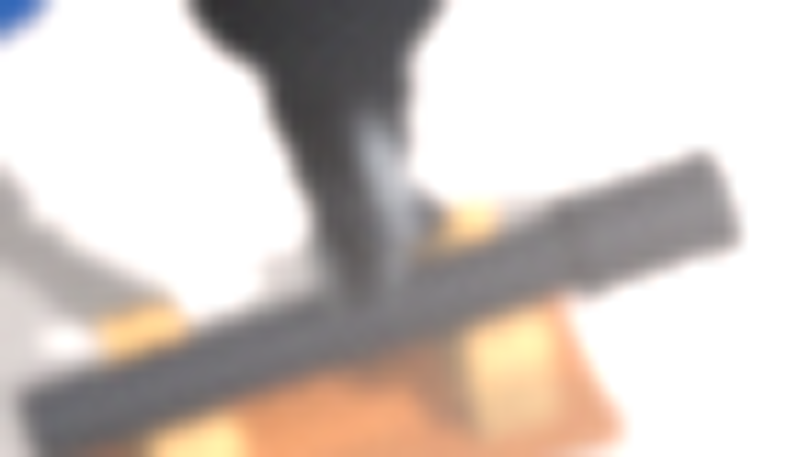

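The close-up shows the finger tips closed on top of the pipe at (360,310). The chord grip, then the 2.6 mm rise and the s2 tip position all agree: the real finger tips are about 27 mm above the reported TCP. I'll raise, open and then go deeper, watching the force.

jog_arm(motion=[[0,0.1,2,0,0,0],[0,0.1,3,0,0,0],[0,0.2,3,0,0,0],[0,0.2,3,0,0,0],[0,0.2,3,0,0,0],[0,0.2,3,0,0,0]], claw=8.5)

```text
t: 4.97
tool_pos: [0.6126, -0.2562, 0.0617]
tool_rot: [-180.0, 0.0, -12.5]
contact_force: [0.5, 0.2, 0.5]
opening: 0.0851
grip_force: 0.0
```

jog_arm(motion=[[0,0,-2,0,0,0],[0,0,-3.5,0,0,0],[0,0,-4.5,0,0,0],[0,0,-5,0,0,0],[0,0,-5.3,0,0,0],[0,0,-5.3,0,0,0]])

```text
t: 5.72
tool_pos: [0.6128, -0.2562, 0.0092]
tool_rot: [-180.0, -0.0, -12.5]
contact_force: [-0.2, -0.3, -0.3]
opening: 0.0849
grip_force: 0.0
```

jog_arm(motion=[[0,0,0,0,0,0],[0,0,0,0,0,0],[0,0,0,0,0,0],[0,0,0,0,0,0],[0,0,0,0,0,0],[0,0,0,0,0,0]], claw=1.0, force=60)

```text
t: 6.48
tool_pos: [0.6133, -0.2545, 0.0095]
tool_rot: [-179.9, -0.0, -12.5]
contact_force: [-0.6, 9.2, 7.9]
opening: 0.0234
grip_force: 58.4
```

Gripped: 23 mm opening at 58 N. Lifting, and fitting the arm's kinematics to plan the turn upright.

jog_arm(motion=[[0,0,2,0,0,0],[0,0,6,0,0,0],[-2,0,12,0,0,0],[-4,2,18,0,0,0],[-6,4,24,0,0,0],[-8,6,30,0,0,0],[-8,6,30,0,0,0],[-8,6,30,0,0,0]])

```text
t: 7.48
tool_pos: [0.5327, -0.1963, 0.3098]
tool_rot: [180.0, -0.1, -12.5]
contact_force: [0.6, -0.2, -1.3]
opening: 0.0231
grip_force: 59.1
```

```bash
cat > kin.py <<'E'
import numpy as np,itertools
from scipy.spatial.transform import Rotation as Ro
D=[([61.43725278,40.50741077,-1.5829357,85.07930965,1.26018374,54.4818956,-4.3260692],[.25353,-.515825,.2043136],[-179.9487,0,26.1735]),
([15.66219367,55.46955647,11.16439153,71.95378049,-11.41622633,53.69374615,-73.63326866],[.60652,-.2582087,.1041155],[-179.991,.0548,-12.50578])]
def chain(q,s,c1,c7):
    a=[s*q[0]+c1,q[1],s*q[2],q[3],s*q[4],q[5],s*q[6]+c7]
    R=Ro.identity();out=[]
    for i,x in enumerate(a):
        R=R*Ro.from_euler('zyzyzyz'[i],x,degrees=True); out.append(R)
    return out
def lens(D,s,c1,c7):
    A=[];b=[]
    for q,p,_ in D:
        r=[x.as_matrix() for x in chain(q,s,c1,c7)]
        A.append(np.c_[[0,0,1],r[1][:,2],r[3][:,2],r[5][:,2]]); b+=list(p)
    L,*_=np.linalg.lstsq(np.vstack(A),np.array(b),rcond=None); return L,np.abs(np.vstack(A)@L-b).max()
E
python3 - <<'E'
from kin import *
from cell import arm
s=arm.read_state();print(s['q'].round(2),s['tool_pos'],s['tool_rot'],s['contact_force'],s['opening'],s['grip_force'])
D.append((list(s['q']),list(s['tool_pos']),list(s['tool_rot'])))
import json;json.dump(D,open('D.json','w'))
for sg in(1,-1):
  for c1 in(0,90,180,-90):
    for c7 in(0,90,180,-90):
      e=max((Ro.from_euler('xyz',d[2],degrees=True).inv()*chain(d[0],sg,c1,c7)[6]).magnitude()*57.3 for d in D)
      if e<3: print(sg,c1,c7,e,lens(D,sg,c1,c7))
E
```

```text
[  9.99  34.97  14.35  75.71  -8.69  70.3  -77.74] [ 0.5327047  -0.19632786  0.30984096] [ 1.79993693e+02 -7.82589151e-02 -1.25059839e+01] [ 0.61507149 -0.21567749 -1.3363062 ] 0.023130274124658564 59.05523478984833
-1 0 90 0.0007795698825133027 (array([-13.80204282,   0.4053728 ,   0.38061812, -13.90971582]), np.float64(0.03516864312612106))
-1 90 180 0.1110417827675786 (array([-250.40057865,   -2.11406178,    1.64051706, -252.94543683]), np.float64(0.6395734383915891))
-1 180 -90 0.15703680132319375 (array([30.81120434, -0.27644691, -0.45435866, 30.63608329]), np.float64(0.2086218211448551))
-1 -90 0 0.11104178276755876 (array([267.40974017,   2.24298766,  -1.7142576 , 269.6718043 ]), np.float64(0.6367889748828515))
```

Run:
```python
from kin import *
for q5,q6 in((45,60),(90,60),(90,90),(135,60),(180,30)):
    print(q5,q6,chain([0,50,0,75,q5,q6,-90],-1,0,90)[6].as_matrix().round(2).T.tolist()[::2])
Rs=Ro.from_euler('xyz',[180,0,-12.5],degrees=True)
for phi in(0,30,60,90,120):
    c,s=np.cos(np.radians(phi)),np.sin(np.radians(phi))
    Rf=Ro.from_matrix(np.array([[0,0,-1],[-s,c,0],[c,s,0]]).T)
    print(phi,(Rf*Rs.inv()).as_rotvec().round(3),phi and '')
    # solve wrist orientation with forearm dir angle 120, az 0: q5,q6,q7
```

```text
45 60 [[0.91, 0.35, -0.21], [0.06, -0.61, -0.79]]
90 60 [[0.71, 0.5, -0.5], [0.41, -0.87, -0.29]]
90 90 [[0.82, 0.0, -0.57], [-0.0, -1.0, -0.0]]
135 60 [[0.51, 0.35, -0.79], [0.76, -0.61, 0.21]]
180 30 [[-0.09, -0.0, -1.0], [1.0, -0.0, -0.09]]
0 [ 2.106 -0.231 -2.106] 0
30 [ 1.897  0.292 -1.789] 
60 [ 1.624  0.714 -1.431] 
90 [ 1.305  1.047 -1.047] 
120 [ 0.951  1.297 -0.648]
```

jog_arm(motion=[[0,2,2,0.13,-0.014,-0.13],[0,4,3,0.26,-0.028,-0.26],[0,6,4,0.39,-0.042,-0.39],[0,8,4,0.52,-0.056,-0.52],[0,8,4,0.52,-0.056,-0.52]])

```text
t: 8.1
tool_pos: [0.5319, -0.1174, 0.3475]
tool_rot: [-152.2, 10.6, -40.5]
contact_force: [0.6, -0.1, -0.2]
opening: 0.023
grip_force: 59.2
```

Run:
```python
from kin import *
import json
from cell import arm
s=arm.read_state();print(s['q'].round(2),s['tool_pos'],s['tool_rot'],s['joint_vel'].round(1))
D=json.load(open('D.json'));D.append((list(s['q']),list(s['tool_pos']),list(s['tool_rot'])));json.dump(D,open('D.json','w'))
A=[];b=[]
for q,p,_ in D:
    r=[x.as_matrix() for x in chain(q,-1,0,90)]
    A.append(np.c_[[0,0,1],r[1][:,2],r[3][:,2],r[5][:,2],r[2][:,0],r[5][:,0]]); b+=list(p)
A=np.vstack(A)
for cols in([0,1,2,3],[0,1,2,3,4],[0,1,2,3,5],[0,1,2,3,4,5]):
    L,_,rk,sv=np.linalg.lstsq(A[:,cols],np.array(b),rcond=None);print(cols,L.round(4),np.abs(A[:,cols]@L-b).max().round(4))
```

```text
[ 20.92  32.59  10.87  81.26 -36.37  75.31 -90.55] [ 0.53192773 -0.11742487  0.34752653] [-152.22581081   10.6324402   -40.52288822] [-2.3 -0.  -0.2 -4.5  4.1  1.5  1.1]
[0, 1, 2, 3] [0.3374 0.4622 0.3341 0.2917] 0.0278
[0, 1, 2, 3, 4] [0.3372 0.4654 0.3173 0.2913 0.0166] 0.0283
[0, 1, 2, 3, 5] [ 0.3398  0.4592  0.3246  0.2961 -0.0105] 0.0283
[0, 1, 2, 3, 4, 5] [ 0.3397  0.4626  0.3053  0.296   0.0184 -0.0113] 0.0289
```

Run:
```python
from kin import *
import json
D=json.load(open('D.json'));A=[];b=[]
for q,p,_ in D:
    r=[x.as_matrix() for x in chain(q,-1,0,90)]
    A.append(np.c_[[0,0,1],r[1][:,2],r[3][:,2],r[5][:,2],r[1][:,1],r[3][:,1],r[4][:,0],r[2][:,0],r[5][:,0],r[5][:,1]]); b+=list(p)
A=np.vstack(A);b=np.array(b)
for cols in([0,1,2,3],[0,1,2,3,4],[0,1,2,3,5],[0,1,2,3,9],[0,1,2,3,4,5],[0,1,2,3,4,8],[0,1,2,3,4,7,8],[0,1,2,3,5,8],[0,1,2,3,4,7,8,5]):
    L,*_=np.linalg.lstsq(A[:,cols],b,rcond=None);r=A[:,cols]@L-b;print(cols,L.round(4),np.abs(r).max().round(4))
```

```text
[0, 1, 2, 3] [0.3374 0.4622 0.3341 0.2917] 0.0278
[0, 1, 2, 3, 4] [ 0.3137  0.5209  0.2871  0.3357 -0.032 ] 0.0027
[0, 1, 2, 3, 5] [ 0.3127  0.5206  0.2914  0.3355 -0.0317] 0.0014
[0, 1, 2, 3, 9] [ 0.3224  0.5143  0.2998  0.3299 -0.0297] 0.0106
[0, 1, 2, 3, 4, 5] [ 0.3129  0.5209  0.2899  0.3357 -0.0101 -0.0219] 0.0001
[0, 1, 2, 3, 4, 8] [ 3.136e-01  5.210e-01  2.875e-01  3.355e-01 -3.200e-02  4.000e-04] 0.0027
[0, 1, 2, 3, 4, 7, 8] [ 0.3136  0.5199  0.2946  0.3356 -0.032  -0.0068  0.0008] 0.0028
[0, 1, 2, 3, 5, 8] [ 0.3129  0.5204  0.2908  0.3358 -0.0317 -0.0007] 0.0013
[0, 1, 2, 3, 4, 7, 8, 5] [ 3.130e-01  5.209e-01  2.895e-01  3.358e-01 -1.000e-02  1.000e-04
 -3.000e-04 -2.190e-02] 0.0001
```

```bash
cat >> kin.py <<'E'
from scipy.optimize import least_squares
LO=np.array([-155.06,-18.47,-90,0,-83.41,0,-161.91]);HI=np.array([155.06,123.98,86.84,140.48,263.41,116,161.91])
def fk(q):
    r=chain(q,-1,0,90);m=[x.as_matrix() for x in r]
    el=np.array([0,0,.3129])+.5209*m[1][:,2]-.0101*m[1][:,1]
    wr=el+.2899*m[3][:,2]-.0219*m[3][:,1]
    return wr+.3357*m[5][:,2],r[6],el,wr
def ik(p,R,q0,w=.002):
    f=lambda q:np.r_[(fk(q)[0]-p)*20,(R.inv()*fk(q)[1]).as_rotvec()*5,w*(q-q0)/10]
    q0=np.clip(q0,LO+2,HI-2)
    s=least_squares(f,q0,bounds=(LO+1,HI-1)); P,Q,_,_=fk(s.x)
    return s.x,np.linalg.norm(P-p),(R.inv()*Q).magnitude()*57.3
def Rxz(x,z):
    x=np.array(x,float);z=np.array(z,float);return Ro.from_matrix(np.c_[x,np.cross(z,x),z])
E
python3 - <<'E'
from kin import *
import json
q0=np.array(json.load(open('D.json'))[-1][0])
rng=np.random.default_rng(0)
def best(p,R,n=25):
    b=None
    for i in range(n):
        st=q0 if i==0 else rng.uniform(LO,HI)
        s=ik(p,R,st)
        if s[1]<.002 and s[2]<1:
            k=np.abs(s[0]-q0).max()
            if b is None or k<b[0]: b=(k,s[0].round(0),fk(s[0])[2].round(2),fk(s[0])[3].round(2))
    return b
for phi in(-30,0,30,60,90,120):
    c,s=np.cos(np.radians(phi)),np.sin(np.radians(phi))
    p=np.array([.635+.0405*c,.031+.0405*s,.1265])
    print(phi,best(p,Rxz([0,0,-1],[c,s,0])))
    p=np.array([.585+.0405*c,.296+.0405*s,.13])
    print('   U',best(p,Rxz([0,0,-1],[c,s,0]),12),best(p,Rxz([0,0,1],[c,s,0]),12))
E
```

```text
-30 (np.float64(153.53236075828963), array([ -40.,   83.,   18.,  119.,  117.,   83., -117.]), array([0.4 , 0.33, 0.38]), array([0.38, 0.18, 0.13]))
   U (np.float64(105.4109798005857), array([-84., 101.,  67.,  94.,  39.,  26., -56.]), array([0.06, 0.51, 0.22]), array([0.33, 0.44, 0.13])) (np.float64(190.81574364075232), array([-50.,  79., -13.,  93., 100., 102., 100.]), array([0.34, 0.38, 0.41]), array([0.33, 0.44, 0.13]))
0 (np.float64(185.98491526631403), array([ -31.,   94.,   34.,  133.,  150.,  115., -143.]), array([0.45, 0.26, 0.27]), array([0.34, 0.03, 0.13]))
   U (np.float64(162.20149130116445), array([ -60.,   82.,   16.,  120.,  126.,   89., -117.]), array([0.27, 0.44, 0.38]), array([0.29, 0.3 , 0.13])) (np.float64(163.246477460469), array([-70.,  89.,  35., 121., 127.,  73.,  48.]), array([0.19, 0.49, 0.32]), array([0.29, 0.3 , 0.13]))
30 (np.float64(222.6344388386152), array([ 54., 116., -89., 122., 186.,  38.,  21.]), array([ 0.27, -0.38,  0.08]), array([ 0.38, -0.12,  0.13]))
   U (np.float64(191.68477056253607), array([ -55.,   98.,   45.,  130.,  155.,  115., -150.
[... 679 characters left out ...]
23.,   85.,  -10.,   60.,  -66.,   96., -126.]), array([ 0.47, -0.22,  0.36]), array([ 0.63, -0.26,  0.13]))
   U (np.float64(47.45902511712959), array([   6.,   80.,  -19.,   86.,  -82.,   73., -106.]), array([ 0.51, -0.06,  0.4 ]), array([0.59, 0.  , 0.13])) (np.float64(109.07018802339373), array([ 28., 103., -81.,  85.,  -4.,  32.,  19.]), array([ 0.45, -0.24,  0.2 ]), array([0.59, 0.  , 0.13]))
120 None
   U (np.float64(55.89330477271445), array([  -2.,   88.,  -13.,   44.,  -62.,  102., -137.]), array([0.52, 0.01, 0.33]), array([0.73, 0.04, 0.13])) (np.float64(100.27923407848499), array([ 12., 102., -89.,  43.,   8.,  88.,  10.]), array([ 0.5 , -0.11,  0.2 ]), array([0.73, 0.04, 0.13]))
```

Run:
```python
from kin import *
from cell import arm
s=arm.read_state();q=np.array(s['q']);R0=Ro.from_euler('xyz',s['tool_rot'],degrees=True);p0=s['tool_pos']
print(p0,s['joint_vel'].round(1))
for phi in(60,65,70):
    c,sn=np.cos(np.radians(phi)),np.sin(np.radians(phi)); Rf=Rxz([0,0,-1],[c,sn,0]); rv=(Rf*R0.inv()).as_rotvec()
    pm=np.array([.56,-.10,.35]);pe=np.array([.635+.0405*c,.031+.0405*sn,.26])
    print(phi,rv.round(3),np.linalg.norm(rv)*57.3,pe.round(3))
    qq=q
    for f in(.25,.5,.75,1): qq,e,a=ik(p0+f*(pm-p0),Ro.from_rotvec(f*rv)*R0,qq);print('  ',qq.round(0),round(e,4),round(a,1))
    for z in(.26,.1265): qq,e,a=ik(np.r_[pe[:2],z],Rf,qq);print('  ',z,qq.round(0),round(e,4),round(a,1),fk(qq)[2].round(2),fk(qq)[3].round(2))
```

```text
[ 0.53192773 -0.11742487  0.34752653] [-2.3 -0.  -0.2 -4.5  4.1  1.5  1.1]
60 [ 1.307  0.572 -0.75 ] 92.33956860155953 [0.655 0.066 0.26 ]
   [ 28.  40.   9.  77. -47.  86. -99.] 0.0 0.0
   [  34.   46.    6.   80.  -57.   92. -107.] 0.0 0.0
   [  38.   51.    4.   87.  -68.   95. -113.] 0.0 0.0
   [  41.   55.    1.   99.  -80.   96. -115.] 0.0 0.0
   0.26 [  44.   71.  -46.  102.  -82.   47. -106.] 0.0 0.0 [ 0.35 -0.35  0.48] [ 0.49 -0.22  0.26]
   0.1265 [ 43.  85. -42.  96. -78.  49. -99.] 0.0 0.0 [ 0.37 -0.36  0.36] [ 0.49 -0.22  0.13]
65 [ 1.274  0.625 -0.678] 90.09770518384616 [0.652 0.068 0.26 ]
   [  28.   40.    9.   76.  -46.   88. -100.] 0.0 0.0
   [  34.   47.    6.   76.  -56.   95. -109.] 0.0 0.0
   [  38.   52.    4.   83.  -66.   98. -115.] 0.0 0.0
   [  40.   57.    1.   93.  -77.   99. -119.] 0.0 0.0
   0.26 [  35.   67.  -27.   97.  -82.   66. -110.] 0.0 0.0 [ 0.38 -0.29  0.52] [ 0.51 -0.24  0.26]
   0.1265 [  35.   81.  -26.   91.  -80.   66. -103.] 0.0 0.0 [ 0.42 -0.3   0.39] [ 0.51 -0.24  0.13]
70 [ 1.239  0.676 -0.606] 88.03321594960222 [0.649 0.069 0.26 ]
   [  28.   41.    9.   74.  -45.   89. -100.] 0.0 0.0
   [  33.   48.    6.   73.  -54.   97. -110.] 0.0 0.0
   [  37.   54.    4.   78.  -64.  101. -118.] 0.0 0.0
   [  40.   58.    1.   87.  -74.  102. -123.] 0.0 0.0
   0.26 [  28.   66.  -14.   91.  -82.   80. -114.] 0.0 0.0 [ 0.41 -0.24  0.52] [ 0.53 -0.25  0.26]
   0.1265 [  28.   80.  -13.   85.  -81.   79. -107.] 0.0 0.0 [ 0.45 -0.25  0.4 ] [ 0.53 -0.25  0.13]
```

jog_arm(motion=[[0.4,0,0,0.159,0.078,-0.085],[0.8,0,0,0.318,0.156,-0.17],[1.2,0,0,0.478,0.234,-0.254],[1.6,0.5,0,0.637,0.312,-0.339],[2,1,0,0.796,0.391,-0.424],[2.4,1.5,0,0.955,0.469,-0.508],[2.8,1.7,0,1.115,0.547,-0.593],[2.8,1.7,0,1.274,0.625,-0.678]])

```text
t: 9.1
tool_pos: [0.5607, -0.0988, 0.3476]
tool_rot: [-129.3, 86.2, -62.5]
contact_force: [0.8, 0.2, -0.6]
opening: 0.0227
grip_force: 59.3
```

```bash
cat > to.py <<'E'
from kin import *
from cell import arm
def to(p,R,tag=''):
    s=arm.read_state();R0=Ro.from_euler('xyz',s['tool_rot'],degrees=True)
    rv=(R*R0.inv()).as_rotvec();d=(np.array(p)-s['tool_pos'])*100
    print(tag,'q',s['q'].round(0),'shift cm',d.round(2),'rot',rv.round(3),'deg',(np.linalg.norm(rv)*57.3).round(1),'F',s['contact_force'].round(1),'op',round(s['opening'],4))
E
python3 - <<'E'
from to import *
c,s=np.cos(np.radians(65)),np.sin(np.radians(65));R=Rxz([0,0,-1],[c,s,0])
to([.652,.068,.26],R)
E
```

```text
q [  39.   56.    2.   91.  -75.   99. -118.] shift cm [ 9.13 16.68 -8.76] rot [ 0.059  0.029 -0.032] deg 4.2 F [ 0.8  0.2 -0.6] op 0.0227
```

jog_arm(motion=[[2,4,-2,0.059,0.029,-0.032],[5,9,-4,0.059,0.029,-0.032],[7.5,13,-6,0.059,0.029,-0.032],[9.1,16,-8,0.059,0.029,-0.032],[9.1,16.7,-8.8,0.059,0.029,-0.032],[9.1,16.7,-8.8,0.059,0.029,-0.032],[9.1,16.7,-8.8,0.059,0.029,-0.032]])

```text
t: 9.98
tool_pos: [0.6518, 0.0671, 0.261]
tool_rot: [-112.6, 89.7, -47.7]
contact_force: [-0.9, -1.2, -1.0]
opening: 0.0233
grip_force: 59.6
```

Run:
```python
from to import *
from h import *
c,s=np.cos(np.radians(65)),np.sin(np.radians(65));R=Rxz([0,0,-1],[c,s,0])
to([.652,.068,.26],R)
snap('scene','x');snap('top','y')
a=cam('scene')['frame'][195:305,270:380,::-1]; b=cam('top')['frame'][120:230,225:315,::-1]
a=cv2.resize(a,(440,440),interpolation=cv2.INTER_CUBIC);b=cv2.resize(b,(360,440),interpolation=cv2.INTER_CUBIC)
cv2.imwrite('pics/m6.png',np.hstack([a,b]))
t=np.array(arm.read_state()['tool_pos'])
for nm,z in(('foot',-.1035),('top',.1115)):
    X=t-.0405*np.array([c,s,0])+[0,0,z];print(nm,X.round(3),((proj('scene',X)-[270,195])*4).round(),((proj('top',X)-[225,120])*4).round())
print('cup',((proj('scene',[.635,.031,.078])-[270,195])*4).round(),((proj('top',[.635,.031,.078])-[225,120])*4).round())
```

```text
q [  35.   66.  -26.   97.  -83.   67. -110.] shift cm [ 0.02  0.09 -0.1 ] rot [0.004 0.003 0.002] deg 0.3 F [-0.9 -1.2 -1. ] op 0.0233
foot [0.635 0.031 0.158] [191. 161.] [182. 184.]
top [0.635 0.031 0.373] [189. -33.] [154. 114.]
cup [192. 221.] [190. 205.]
```

View pics/m6.png

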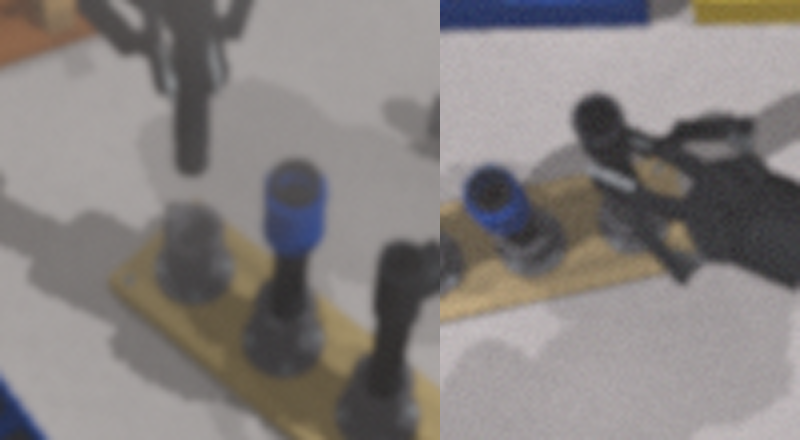

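The picture shows the riser upright with its foot at (190,168) directly over the free cup (mouth at about (192,218)). The top view at (597,120) agrees with the model, so I'll lower it.

jog_arm(motion=[[0,0.1,-3,0,0,0],[0,0.1,-6,0,0,0],[0,0.1,-8,0,0,0],[0,0.1,-9,0,0,0],[0,0.1,-9,0,0,0]])

```text
t: 10.7
tool_pos: [0.6519, 0.0693, 0.1734]
tool_rot: [-45.2, 89.7, 19.7]
contact_force: [-4.0, 0.5, 13.0]
opening: 0.0229
grip_force: 59.9
```

jog_arm(motion=[[0,0,-1,0,0,0],[0,0,-2,0,0,0],[0,0,-2,0,0,0]])

```text
t: 11.08
tool_pos: [0.6522, 0.0695, 0.1551]
tool_rot: [-37.2, 89.5, 27.8]
contact_force: [-2.4, 1.2, 23.2]
opening: 0.0231
grip_force: 60.2
```

Run:
```python
from h import *
def prof(X):
    f=cam('scene')['frame'].mean(2); u,v=proj('scene',X); i=int(round(u)); 
    print('pred top',u.round(1),v.round(1)); r=range(int(v)-14,int(v)+16)
    print([(k,int(f[k,i-2:i+3].mean())) for k in r])
prof([.635,.031,.373])
snap('scene','x')
t=arm.read_state()['tool_pos'];print(t)
prof([.635,.031,t[2]+.1115])
# foot/cup region
f=cam('scene')['frame'].mean(2);u,v=proj('scene',[.635,.031,.078]);print(u,v,[(k,int(f[k,int(u)-1:int(u)+2].mean())) for k in range(int(v)-25,int(v)+22)])
```

```text
pred top 317.2 187.0
[(172, 80), (173, 79), (174, 79), (175, 77), (176, 78), (177, 79), (178, 81), (179, 81), (180, 82), (181, 83), (182, 85), (183, 85), (184, 85), (185, 82), (186, 82), (187, 81), (188, 82), (189, 82), (190, 82), (191, 85), (192, 85), (193, 84), (194, 82), (195, 82), (196, 81), (197, 81), (198, 81), (199, 81), (200, 80), (201, 80)]
[0.65214284 0.06945942 0.15508387]
pred top 317.6 212.6
[(198, 82), (199, 79), (200, 78), (201, 77), (202, 79), (203, 79), (204, 78), (205, 75), (206, 71), (207, 70), (208, 70), (209, 69), (210, 69), (211, 72), (212, 73), (213, 71), (214, 68), (215, 67), (216, 65), (217, 65), (218, 65), (219, 66), (220, 65), (221, 65), (222, 65), (223, 64), (224, 65), (225, 65), (226, 65), (227, 66)]
318.0610993034778 250.37419982012202 [(225, 65), (226, 65), (227, 66), (228, 64), (229, 66), (230, 66), (231, 66), (232, 67), (233, 67), (234, 68), (235, 68), (236, 67), (237, 67), (238, 67), (239, 66), (240, 67), (241, 67), (242, 66), (243, 66), (244, 66), (245, 65), (246, 66), (247, 65), (248, 66), (249, 65), (250, 64), (251, 65), (252, 65), (253, 67), (254, 68), (255, 72), (256, 72), (257, 71), (258, 71), (259, 71), (260, 69), (261, 68), (262, 69), (263, 68), (264, 67), (265, 67), (266, 67), (267, 70), (268, 73), (269, 75), (270, 75), (271, 79)]
```

Run:
```python
from h import *
s=arm.read_state();print(s['tool_pos'],s['contact_force'],s['ft_torque'])
S=[arm.capture('scene')['frame'] for _ in range(4)];T=[arm.capture('top')['frame'] for _ in range(4)]
a=np.mean(S,0)[200:275,285:350,::-1];b=np.mean(T,0)[150:195,245:290,::-1]
g=lambda a,w,h:np.clip((cv2.resize(a,(w,h),interpolation=cv2.INTER_CUBIC)-25)*1.7,0,255).astype(np.uint8)
cv2.imwrite('pics/m7.png',np.hstack([g(a,390,450),g(b,405,450)[:,:405]]))
```

```text
[0.65214284 0.06945942 0.15508387] [-2.57335762 -0.48360676 22.90526989] [ 3.07273863 -1.14443465  0.61070639]
```

View pics/m7.png

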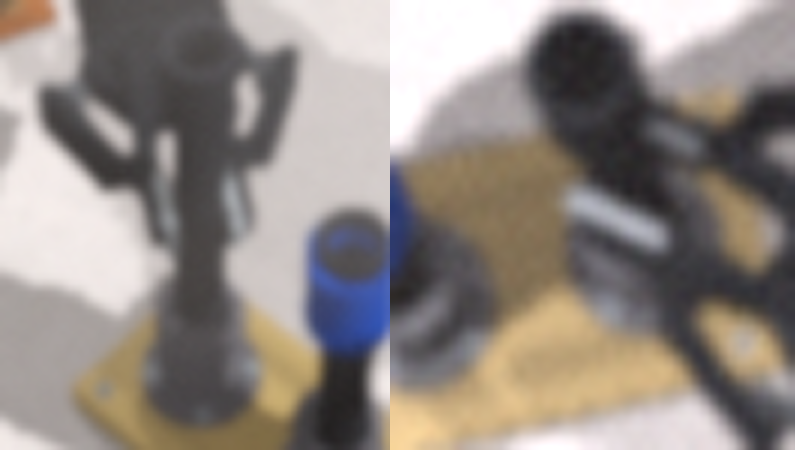

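Run:
```python
from h import *
print('right axis',cam('scene')['R'][0])
c=lambda X:((proj('scene',X)-[285,200]+.5)*6-.5).round(1); d=lambda X:((proj('top',X)-[245,150]+.5)*9-.5+[390,0]).round(1)
for z in(.02,.078,.284): print(z,c([.635,.031,z]),d([.635,.031,z]))
print('coupler top from top cam',onz('top',(245+192.5/9-.5,150+65.5/9-.5),.284))
# radius-23 circle outlines at base
for r,z in((.023,.02),(.023,.075),(.016,.078)):
  P=[c([.635+r*np.cos(a),.031+r*np.sin(a),z]) for a in np.linspace(0,6.28,60)];Q=[d([.635+r*np.cos(a),.031+r*np.sin(a),z]) for a in np.linspace(0,6.28,60)]
  print(r,z,np.min(P,0),np.max(P,0),np.min(Q,0),np.max(Q,0))
```

```text
right axis [-8.04141436e-01  5.94438004e-01 -1.01819501e-04]
0.02 [201.7 365.2] [653.2 225.5]
0.078 [200.9 304.7] [640.9 194.6]
0.284 [197.5  54.1] [587.7  61.2]
coupler top from top cam [0.63380882 0.03281075 0.284     ]
0.023 0.02 [156.4 326.3] [246.8 404.8] [593.1 166.6] [713.3 284.6]
0.023 0.075 [154.3 268.5] [247.5 348.2] [579.1 135.2] [703.9 257.6]
0.016 0.078 [168.4 277.2] [233.3 332.7] [597.4 152. ] [684.4 237.3]
```

Last view: the riser (x≈201) stands on the rim of the cup (mouth centre about x≈204 in the left panel) and has slid up about 16 mm in the grip. I'll lighten the push and search around the mouth.

jog_arm(motion=[[0,0,0.3,0,0,0],[-0.15,0.1,0.2,0,0,0],[-0.3,0.2,0.1,0,0,0],[-0.3,0.2,0,0,0,0]])

```text
t: 12.02
tool_pos: [0.6495, 0.0704, 0.1521]
tool_rot: [-87.3, 89.7, -22.5]
contact_force: [6.4, 1.5, 2.2]
opening: 0.0235
grip_force: 59.9
```

jog_arm(motion=[[0.1,0,-0.5,0,0,0],[0.1,0,-1.2,0,0,0],[0.1,0,-2,0,0,0],[0.1,0,-2,0,0,0]])

```text
t: 12.52
tool_pos: [0.6501, 0.0705, 0.1298]
tool_rot: [-127.7, 89.8, -62.9]
contact_force: [9.4, 2.8, -4.7]
opening: 0.0233
grip_force: 59.8
```

jog_arm(motion=[[0.15,0,-0.5,0,0,0],[0.15,0,-1,0,0,0],[0.15,0,-1.5,0,0,0],[0.15,0,-1.5,0,0,0]])

```text
t: 13.02
tool_pos: [0.6512, 0.0707, 0.1151]
tool_rot: [-126.6, 89.8, -61.7]
contact_force: [4.8, 1.2, -2.8]
opening: 0.0228
grip_force: 59.9
```

jog_arm(motion=[[0.05,0,-0.3,0,0,0],[0.05,0,-0.6,0,0,0],[0.05,0,-0.8,0,0,0],[0.05,0,-0.8,0,0,0]])

```text
t: 13.52
tool_pos: [0.6517, 0.0708, 0.1076]
tool_rot: [-120.6, 89.8, -55.7]
contact_force: [2.0, 0.7, -2.3]
opening: 0.0232
grip_force: 60.0
```

jog_arm(motion=[[0,0,-0.2,0,0,0],[0,0,-0.4,0,0,0],[0,0,-0.6,0,0,0],[0,0,-0.6,0,0,0]])

```text
t: 14.02
tool_pos: [0.6517, 0.0708, 0.1018]
tool_rot: [-114.1, 89.8, -49.2]
contact_force: [1.7, 1.8, -2.0]
opening: 0.023
grip_force: 60.0
```

Run:
```python
from h import *
snap('scene','x')
s=arm.read_state();t=s['tool_pos'];print(t,s['contact_force'],s['joint_vel'].round(1),s['joint_efforts'].round(1))
for z in(.238,t[2]+.1115,t[2]+.1295):
    print(z,proj('scene',[.634,.033,z]).round(1))
f=cam('scene')['frame'].mean(2);u=proj('scene',[.634,.033,.24])[0];print([(k,int(f[k,int(u)-1:int(u)+4].mean())) for k in range(204,235)])
```

```text
[0.65172922 0.07075863 0.10181741] [ 2.9151839   1.54718425 -2.47869411] [-0.  -0.1  0.1  0.1 -0.  -0.1 -0.1] [   0.7 -102.1  -14.3   -2.7   -0.5    5.3   -0. ]
0.238 [318.4 219.2]
0.2133174089183586 [318.4 224.4]
0.23131740891835859 [318.4 220.6]
[(204, 87), (205, 84), (206, 82), (207, 80), (208, 77), (209, 75), (210, 71), (211, 70), (212, 70), (213, 70), (214, 71), (215, 69), (216, 65), (217, 63), (218, 62), (219, 61), (220, 61), (221, 63), (222, 67), (223, 68), (224, 66), (225, 65), (226, 63), (227, 64), (228, 65), (229, 65), (230, 65), (231, 65), (232, 66), (233, 65), (234, 66)]
```

jog_arm(motion=[[0,0,-0.15,0,0,0],[0,0,-0.3,0,0,0],[0,0,-0.5,0,0,0],[0,0,-0.5,0,0,0]])

```text
t: 14.58
tool_pos: [0.6522, 0.0714, 0.1007]
tool_rot: [-36.2, 89.6, 28.8]
contact_force: [-0.4, -0.6, 23.0]
opening: 0.0234
grip_force: 60.2
```

The vertical force rose at about the expected height, and the top edge estimate (0.237 m) agrees with seated. I'll relieve the push, open and retreat.

jog_arm(motion=[[0,0,0.3,0,0,0],[0,0,0.3,0,0,0],[0,0,0.3,0,0,0]])

```text
t: 14.95
tool_pos: [0.6518, 0.0709, 0.1006]
tool_rot: [-84.5, 89.8, -19.6]
contact_force: [0.8, 0.8, 6.5]
opening: 0.0234
grip_force: 60.1
```

jog_arm(motion=[[0,0,0,0,0,0],[0,0,0,0,0,0],[0,0,0,0,0,0],[0,0,0,0,0,0]], claw=5.5)

```text
t: 15.45
tool_pos: [0.6517, 0.0708, 0.0999]
tool_rot: [-112.9, 89.8, -48.0]
contact_force: [-0.1, 0.0, 0.7]
opening: 0.0553
grip_force: 0.0
```

Run:
```python
from h import *
snap('scene','x')
s=arm.read_state();print(s['tool_pos'],s['contact_force'],s['opening'],s['q'].round(1))
f=cam('scene')['frame'].mean(2);u=proj('scene',[.634,.033,.24])[0];print([(k,int(f[k,int(u)-1:int(u)+4].mean())) for k in range(206,230)])
```

```text
[0.65171326 0.07076869 0.09994939] [0.69104592 0.67865109 0.20087239] 0.054941899571684064 [  33.9   83.6  -24.4   89.   -80.1   66.9 -101.2]
[(206, 82), (207, 81), (208, 77), (209, 75), (210, 73), (211, 70), (212, 69), (213, 69), (214, 69), (215, 71), (216, 70), (217, 68), (218, 64), (219, 62), (220, 61), (221, 61), (222, 61), (223, 64), (224, 66), (225, 67), (226, 66), (227, 64), (228, 64), (229, 65)]
```

jog_arm(motion=[[-1.5,-3.2,0,0,0,0],[-3,-6.4,0,0,0,0],[-4.5,-9.6,0,0,0,0],[-5.5,-11.8,2,0,0,0],[-6,-13,8,0,0,0],[-8,-13,14,0,0,0],[-10,-13,20,0,0,0],[-12,-13,25,0,0,0]])

```text
t: 16.5
tool_pos: [0.5309, -0.059, 0.3521]
tool_rot: [-109.9, 89.8, -45.0]
contact_force: [0.6, -1.0, -0.6]
opening: 0.0552
grip_force: 0.0
```

```bash
cat > plan.py <<'E'
from kin import *
from h import onz
def goal(phi,th,flip,back=.043,z=.12,xy=(.585,.296),off=0):
    p,t=np.radians(phi),np.radians(th); zt=np.array([np.cos(p)*np.cos(t),np.sin(p)*np.cos(t),-np.sin(t)])
    up=np.array([np.cos(p)*np.sin(t),np.sin(p)*np.sin(t),np.cos(t)])
    return np.r_[xy,z]+(back-off)*zt, Rxz(flip*up,zt)
E
python3 - <<'E'
from plan import *
from h import *
for n,px,z in(('cement',(135,224),.1),('primer',(132,181),.1),('coupling',(203,243),.042),('elbow',(267,247),.03)): print(n,onz('top',px,z).round(2))
s=arm.read_state();print(s['tool_pos'],s['q'].round(0))
rng=np.random.default_rng(1);mid=(LO+HI)/2
for phi in(-30,-15,0,15,30):
  for th in(0,15,25):
    for fl in(-1,1):
      p,R=goal(phi,th,fl);b=None
      for i in range(8):
        q,e,a=ik(p,R,rng.uniform(LO,HI))
        if e<.002 and a<1:
          m=min((q-LO).min(),(HI-q).min())
          if fk(q)[2][2]>.25 and(b is None or m>b[0]): b=(m.round(0),q.round(0),fk(q)[2].round(2),fk(q)[3].round(2))
      print(phi,th,fl,b)
E
```

```text
cement [0.47 0.47 0.1 ]
primer [0.61 0.48 0.1 ]
coupling [0.41 0.27 0.04]
elbow [0.39 0.06 0.03]
[ 0.53093449 -0.05896433  0.35206073] [  50.   55.  -21.  103.  -71.   80. -117.]
-30 0 -1 (np.float64(42.0), array([-65.,  81.,  16.,  93.,  86.,  74., -83.]), array([0.23, 0.46, 0.39]), array([0.33, 0.44, 0.12]))
-30 0 1 (np.float64(34.0), array([-77.,  90.,  44.,  93.,  69.,  47., 102.]), array([0.12, 0.51, 0.31]), array([0.33, 0.44, 0.12]))
-30 15 -1 (np.float64(35.0), array([-52.,  71.,  -7.,  97.,  94.,  81., -77.]), array([0.31, 0.38, 0.48]), array([0.34, 0.44, 0.2 ]))
-30 15 1 (np.float64(44.0), array([-58.,  72.,   6.,  97.,  89.,  69., 102.]), array([0.27, 0.42, 0.48]), array([0.34, 0.44, 0.2 ]))
-30 25 -1 (np.float64(26.0), array([-39.,  69., -30.,  97.,  99.,  90., -69.]), array([0.39, 0.29, 0.5 ]), array([0.36, 0.43, 0.24]))
-30 25 1 (np.float64(31.0), array([-41.,  68., -24.,  97.,  97.,  85., 110.]), array([0.37, 0.31, 0.51]), array([0.36, 0.43, 0.24]))
-15 0 -1 (np.float64(33.0), array([ -67.,   83.,   22.,  108.,  105.,   71., -105.]), array([0.21, 0.47, 0.38]), array([0.
[... 2366 characters left out ...]
, 0.09, 0.34]), array([0.33, 0.15, 0.12]))
30 0 1 (np.float64(1.0), array([-11.,  87., -29., 128., 196., 115., 127.]), array([0.51, 0.09, 0.34]), array([0.33, 0.15, 0.12]))
30 15 -1 (np.float64(9.0), array([ -3.,  82., -48., 131., 181.,  96., -40.]), array([0.52, 0.02, 0.38]), array([0.34, 0.15, 0.2 ]))
30 15 1 (np.float64(8.0), array([-39.,  77.,  18., 133., 180., 103.,  72.]), array([0.4 , 0.31, 0.43]), array([0.34, 0.15, 0.2 ]))
30 25 -1 (np.float64(10.0), array([ -8.,  72., -40., 130., 171.,  83., -51.]), array([0.49, 0.06, 0.48]), array([0.36, 0.16, 0.24]))
30 25 1 (np.float64(10.0), array([-11.,  70., -34., 131., 172.,  82., 122.]), array([0.48, 0.08, 0.49]), array([0.36, 0.16, 0.24]))
```

```bash
cat > path.py <<'E'
from plan import *
def seg(q,p0,R0,p1,R1,n,tag):
    rv=(R1*R0.inv()).as_rotvec();Q=[q]
    worst=0
    for i in range(1,n+1):
        f=i/n;q,e,a=ik(p0+f*(p1-p0),Ro.from_rotvec(f*rv)*R0,q,w=.02);worst=max(worst,e*1000,a);Q.append(q)
    st=np.abs(np.diff(Q,axis=0)).max(0)*8
    print(tag,'n',n,'d',((p1-p0)*100).round(1),'rv',rv.round(3),(np.linalg.norm(rv)*57.3).round(0),'q',q.round(0),'worst',round(worst,1),'deg/s',st.round(0),'el',fk(q)[2].round(2),'wr',fk(q)[3].round(2));return q
E
python3 - <<'E'
from path import *
from cell import arm
s=arm.read_state();q=np.array(s['q']);p0=np.array(s['tool_pos']);R0=Ro.from_euler('xyz',s['tool_rot'],degrees=True)
for yaw in(0,25,50):
    print('yaw',yaw)
    RW=Ro.from_euler('xyz',[180,0,yaw],degrees=True);pW=np.array([.45,.12,.42])
    qq=seg(q,p0,R0,pW,RW,12,'W')
    pC,RG=goal(-15,12,-1,off=.07);pB=pC+[0,0,.22]
    qq=seg(qq,pW,RW,pB,RG,12,'B');qq=seg(qq,pB,RG,pC,RG,5,'C');pD,_=goal(-15,12,-1);qq=seg(qq,pC,RG,pD,RG,4,'D')
E
```

```text
yaw 0
W n 12 d [-8.1 17.9  6.8] rv [-1.524 -0.965  1.522] 135.0 q [  -5.   21.  -22.   79.    8.   82. -117.] worst 0.0 deg/s [54. 25.  6. 44. 64. 12. 13.] el [0.19 0.01 0.8 ] wr [0.45 0.12 0.76]
B n 12 d [10.9 18.3 -7.4] rv [-1.843  0.243  2.276] 168.0 q [-48.  45. -25. 116. 100.  92. -66.] worst 0.0 deg/s [61. 30.  5. 59. 73. 49. 43.] el [0.25 0.27 0.68] wr [0.24 0.39 0.42]
C n 5 d [  0.   0. -22.] rv [0. 0. 0.] 0.0 q [-50.  72. -21. 116. 107.  99. -90.] worst 0.0 deg/s [ 4. 44.  7. 14. 12. 14. 50.] el [0.33 0.37 0.47] wr [0.24 0.39 0.2 ]
D n 4 d [ 6.6 -1.8 -1.5] rv [0. 0. 0.] 0.0 q [-44.  73. -18. 110. 115.  94. -85.] worst 0.0 deg/s [12.  2.  7. 12. 17. 10. 10.] el [0.37 0.34 0.46] wr [0.31 0.37 0.18]
yaw 25
W n 12 d [-8.1 17.9  6.8] rv [-1.369 -1.362  1.817] 152.0 q [ -1.  22. -30.  79.  11.  83. -95.] worst 0.0 deg/s [46. 30. 10. 56. 62. 27. 24.] el [ 0.19 -0.01  0.8 ] wr [0.45 0.12 0.76]
B n 12 d [10.9 18.3 -7.4] rv [-1.693 -0.148  1.972] 149.0 q [-47.  45. -27. 116. 100.  93. -66.] worst 0.0 deg/s [61. 21.  9. 50. 69. 31. 25.] el [0.26 0.26 0.68] wr [0.24 0.39 0.42]
C n 5 d [
[... 338 characters left out ...]
12 d [-8.1 17.9  6.8] rv [-1.132 -1.766  2.082] 169.0 q [  3.  23. -38.  78.  14.  83. -74.] worst 0.0 deg/s [35. 38. 16. 67. 66. 48. 44.] el [ 0.2  -0.02  0.79] wr [0.45 0.12 0.76]
B n 12 d [10.9 18.3 -7.4] rv [-1.506 -0.475  1.645] 131.0 q [-46.  46. -29. 116. 100.  95. -66.] worst 0.0 deg/s [58. 18. 14. 42. 64. 15.  8.] el [0.27 0.26 0.68] wr [0.24 0.39 0.42]
C n 5 d [  0.   0. -22.] rv [0. 0. 0.] 0.0 q [-48.  73. -25. 116. 108. 103. -89.] worst 0.0 deg/s [ 5. 44.  8. 14. 12. 15. 49.] el [0.34 0.36 0.47] wr [0.24 0.39 0.2 ]
D n 4 d [ 6.6 -1.8 -1.5] rv [0. 0. 0.] 0.0 q [-42.  74. -21. 110. 116.  98. -83.] worst 0.0 deg/s [12.  2.  7. 12. 17. 11. 11.] el [0.38 0.33 0.46] wr [0.31 0.37 0.18]
```

jog_arm(motion=[[-2,3,3,-1.369,-1.362,1.817],[-4,6,5,-1.369,-1.362,1.817],[-6,9,6.8,-1.369,-1.362,1.817],[-8.1,12,6.8,-1.369,-1.362,1.817],[-8.1,14,6.8,-1.369,-1.362,1.817],[-8.1,16,6.8,-1.369,-1.362,1.817],[-8.1,17,6.8,-1.369,-1.362,1.817],[-8.1,17.9,6.8,-1.369,-1.362,1.817]], claw=8.5)

```text
t: 17.5
tool_pos: [0.4509, 0.12, 0.4181]
tool_rot: [-142.7, 30.1, -12.3]
contact_force: [-0.2, -0.2, -0.8]
opening: 0.085
grip_force: 0.0
```

Run:
```python
from to import *
to([.45,.12,.42],Ro.from_euler('xyz',[180,0,25],degrees=True))
```

```text
q [  22.   34.  -28.   78.  -29.   87. -111.] shift cm [-0.09 -0.    0.19] rot [-0.591 -0.589  0.785] deg 65.7 F [-0.2 -0.2 -0.8] op 0.085
```

jog_arm(motion=[[0,0,0,-0.591,-0.589,0.785],[0,0,0,-0.591,-0.589,0.785],[0,0,0,-0.591,-0.589,0.785],[0,0,0,-0.591,-0.589,0.785],[0,0,0,-0.591,-0.589,0.785],[0,0,0,-0.591,-0.589,0.785],[0,0,0,-0.591,-0.589,0.785]])

```text
t: 18.38
tool_pos: [0.4498, 0.1211, 0.4188]
tool_rot: [-179.8, -0.0, 25.0]
contact_force: [0.3, 0.4, -0.4]
opening: 0.0851
grip_force: 0.0
```

Run:
```python
from to import *
from plan import goal
p,R=goal(-15,12,-1,off=.07);to(p+[0,0,.22],R)
```

```text
q [ -0.  22. -31.  79.  11.  82. -96.] shift cm [10.97 18.17 -7.32] rot [-1.693 -0.152  1.973] deg 149.3 F [ 0.3  0.4 -0.4] op 0.0851
```

jog_arm(motion=[[2,3,0,-1.693,-0.152,1.973],[4,6,0,-1.693,-0.152,1.973],[6,9,0,-1.693,-0.152,1.973],[8,12,0,-1.693,-0.152,1.973],[9,14,0,-1.693,-0.152,1.973],[10,16,-2,-1.693,-0.152,1.973],[11,17,-4,-1.693,-0.152,1.973],[11,18.2,-5,-1.693,-0.152,1.973]])

```text
t: 19.38
tool_pos: [0.5612, 0.3013, 0.3661]
tool_rot: [143.1, 41.0, 81.0]
contact_force: [-0.0, 0.3, 0.5]
opening: 0.0851
grip_force: 0.0
```

Run:
```python
from to import *
from plan import goal
p,R=goal(-15,12,-1,off=.07);to(p+[0,0,.22],R)
```

```text
q [-44.  47. -27.  67.  65. 101. -69.] shift cm [-0.17  0.15 -2.05] rot [-0.715 -0.061  0.84 ] deg 63.3 F [-0.   0.3  0.5] op 0.0851
```

jog_arm(motion=[[-0.2,0.2,-2,-0.715,-0.061,0.84],[-0.2,0.2,-2,-0.715,-0.061,0.84],[-0.2,0.2,-2,-0.715,-0.061,0.84],[-0.2,0.2,-2,-0.715,-0.061,0.84],[-0.2,0.2,-2,-0.715,-0.061,0.84],[-0.2,0.2,-2,-0.715,-0.061,0.84],[-0.2,0.2,-2,-0.715,-0.061,0.84]])

```text
t: 20.25
tool_pos: [0.559, 0.302, 0.3474]
tool_rot: [179.6, 77.8, 164.4]
contact_force: [0.4, 0.9, -0.4]
opening: 0.085
grip_force: 0.0
```

Run:
```python
from to import *
from h import *
from plan import goal
p,R=goal(-15,12,-1,off=.07);to(p,R)
# refine union xy: red blob in both cams + predicted
S=arm.capture('scene');T=arm.capture('top')
np.savez('scene.npz',**S);np.savez('top.npz',**T)
for n,c in(('scene',S),('top',T)):
    f=c['frame'].astype(int);m=(f[...,0]>1.6*f[...,1])&(f[...,0]>60);m=m.astype(np.uint8)
    k,l,st,ce=cv2.connectedComponentsWithStats(m); pr=proj(n,[.585,.296,.206])
    for i in range(1,k):
        if st[i,4]>20 and np.hypot(*(ce[i]-pr))<30: print(n,st[i],ce[i].round(1),'pred',pr.round(1),proj(n,[.585,.296,.223]).round(1),onz(n,ce[i],.212).round(3))
```

```text
q [-48.  45. -24. 116. 100.  91. -66.] shift cm [  0.05   0.08 -22.18] rot [-0.002 -0.003  0.003] deg 0.3 F [ 0.4  0.9 -0.4] op 0.085
scene [389 281  18  18 168] [396.6 291.3] pred [396.2 285.9] [397.  282.6] [0.597 0.31  0.212]
top [173 176  15  13  80] [181.7 184. ] pred [180.4 181. ] [178.7 179.9] [0.575 0.29  0.212]
```

jog_arm(motion=[[0,0.3,-5,0,0,0],[0,0.4,-10,0,0,0],[0,0.4,-15,0,0,0],[0,0.4,-20,0,0,0],[0,0.4,-22,0,0,0],[0,0.4,-22,0,0,0]])

```text
t: 21.1
tool_pos: [0.5588, 0.3074, 0.1269]
tool_rot: [178.8, 77.8, 163.6]
contact_force: [-0.4, -0.2, 0.4]
opening: 0.0849
grip_force: 0.0
```

Run:
```python
from to import *
from plan import goal
p,R=goal(-15,12,-1,xy=(.584,.299));to(p,R)
```

```text
q [-51.  72. -21. 115. 106.  98. -90.] shift cm [ 6.58 -1.93 -1.58] rot [-0.005 -0.002  0.004] deg 0.4 F [-0.4 -0.2  0.4] op 0.0849
```

jog_arm(motion=[[2,-0.6,-0.5,0,0,0],[4,-1.2,-1,0,0,0],[5.6,-1.7,-1.4,0,0,0],[6.6,-1.9,-1.6,0,0,0],[6.6,-1.9,-1.6,0,0,0]])

```text
t: 21.72
tool_pos: [0.625, 0.2886, 0.1124]
tool_rot: [178.6, 77.8, 163.5]
contact_force: [0.1, -0.3, 0.6]
opening: 0.0848
grip_force: 0.0
```

jog_arm(motion=[[0,0,0,0,0,0],[0,0,0,0,0,0],[0,0,0,0,0,0],[0,0,0,0,0,0],[0,0,0,0,0,0],[0,0,0,0,0,0]], claw=1.0, force=80)

```text
t: 22.48
tool_pos: [0.6247, 0.289, 0.1121]
tool_rot: [178.7, 77.8, 163.7]
contact_force: [-0.4, 2.1, 1.9]
opening: 0.0227
grip_force: 78.2
```

Run:
```python
from path import *
from cell import arm
s=arm.read_state();q=np.array(s['q']);p0=np.array(s['tool_pos']);R0=Ro.from_euler('xyz',s['tool_rot'],degrees=True)
p1=p0+[0,0,.31]
q1=seg(q,p0,R0,p1,R0,8,'up')
for sg in(1,-1):
    R1=Ro.from_rotvec(sg*np.pi/2*np.array([.966,-.259,0]))*R0
    seg(q1,p1,R0,p1+[0,0,0.0],R1,9,sg)
```

```text
up n 8 d [ 0.  0. 31.] rv [0. 0. 0.] 0.0 q [-42.  38. -21. 107. 103.  81. -51.] worst 0.0 deg/s [ 3. 37.  5. 20. 16. 15. 47.] el [0.24 0.21 0.72] wr [0.31 0.37 0.49]
1 n 9 d [0. 0. 0.] rv [ 1.517 -0.407  0.   ] 90.0 q [ -31.   45.  -36.  123.  126.  101. -152.] worst 0.0 deg/s [12. 15. 13. 18. 24. 35. 94.] el [0.32 0.18 0.68] wr [0.29 0.31 0.42]
-1 n 9 d [0. 0. 0.] rv [-1.517  0.407 -0.   ] 90.0 q [-52.  48.  -9.  98.  97.  93.  35.] worst 0.0 deg/s [11. 10. 12. 17. 17. 12. 88.] el [0.24 0.3  0.66] wr [0.33 0.44 0.42]
```

jog_arm(motion=[[0,0,1,0,0,0],[0,0,2.5,0,0,0],[0,0,4.5,0,0,0],[0,0,6.5,0,0,0],[0,0,8.5,0,0,0],[0,0,8.5,0,0,0]])

```text
t: 23.22
tool_pos: [0.6249, 0.2888, 0.1991]
tool_rot: [178.2, 77.9, 163.2]
contact_force: [0.5, 0.5, -1.6]
opening: 0.0225
grip_force: 78.3
```

Pipe is drawn out of the cup (-1.6 N is its weight, grip firm). Raising it well clear.

jog_arm(motion=[[0,0,3,0,0,0],[0,0,7,0,0,0],[0,0,11,0,0,0],[0,0,15,0,0,0],[0,0,19,0,0,0],[0,0,22,0,0,0],[0,0,22,0,0,0]])

```text
t: 24.1
tool_pos: [0.6246, 0.2886, 0.4188]
tool_rot: [178.1, 77.9, 163.1]
contact_force: [-0.4, 0.7, -2.9]
opening: 0.0228
grip_force: 78.3
```

jog_arm(motion=[[0,0,0,-0.17,0.046,0],[0,0,0,-0.34,0.091,0],[0,0,0,-0.51,0.137,0],[0,0,0,-0.68,0.182,0],[0,0,0,-0.85,0.228,0],[0,0,0,-1.02,0.273,0],[0,0,0,-1.19,0.319,0],[0,0,0,-1.36,0.364,0]])

```text
t: 25.1
tool_pos: [0.6247, 0.2889, 0.4157]
tool_rot: [-91.9, 9.0, -117.3]
contact_force: [0.1, 0.6, -2.0]
opening: 0.0224
grip_force: 78.6
```

Run:
```python
from to import *
from plan import goal
p,R=goal(-15,12,-1); R1=Ro.from_rotvec(-np.pi/2*np.array([np.cos(np.radians(15)),-np.sin(np.radians(15)),0]))*R
s=arm.read_state();to(s['tool_pos'],R1)
```

```text
q [-52.  47.  -9.  98.  97.  91.  26.] shift cm [0. 0. 0.] rot [-0.154  0.042  0.003] deg 9.2 F [ 0.1  0.6 -2. ] op 0.0224
```

jog_arm(motion=[[0,0,0,-0.154,0.042,0.003],[0,0,0,-0.154,0.042,0.003],[0,0,0,-0.154,0.042,0.003],[0,0,0,-0.154,0.042,0.003]])

```text
t: 25.6
tool_pos: [0.6248, 0.2887, 0.4171]
tool_rot: [-90.1, 0.6, -117.0]
contact_force: [-0.2, 0.3, -1.9]
opening: 0.0226
grip_force: 78.5
```

Run:
```python
from to import *
from h import *
s=arm.read_state();R=Ro.from_euler('xyz',s['tool_rot'],degrees=True).as_matrix();t=np.array(s['tool_pos'])
print(t,s['tool_rot'],s['joint_vel'].round(2),s['grip_force'],s['opening'])
th=np.radians(12);up=-(R[:,0]*np.cos(th))-R[:,2]*np.sin(th)   # pipe axis in tool frame (flip=-1)
print('axis',up.round(3)); g=t-.043*R[:,2]; N=g+.086*up; print('grip',g,'nut',N.round(3))
P={}
for n in('scene','top'):
    c=arm.capture(n);np.savez(f'{n}.npz',**c);f=c['frame'].astype(int)
    m=((f[...,0]>1.6*f[...,1])&(f[...,0]>60)).astype(np.uint8)
    k,l,st,ce=cv2.connectedComponentsWithStats(m)
    pr=proj(n,N);print(n,'pred',pr.round(1))
    for i in range(1,k):
        if st[i,4]>15 and np.hypot(*(ce[i]-pr))<40: print(st[i],ce[i].round(1));P[n]=ce[i]
if len(P)==2: print('tri nut',tri(P['scene'],P['top']).round(3))
```

```text
[0.62477038 0.28865211 0.41709887] [ -90.0884194     0.57993629 -117.03253683] [-0.02 -0.15  0.15 -0.07  0.04 -0.04  0.61] 78.54790449142456 0.022569991519614266
axis [0.259 0.966 0.01 ]
grip [0.58646794 0.30819483 0.41716523] nut [0.609 0.391 0.418]
scene pred [431.6 276.9]
[418 263  26  26 392] [429.4 274.2]
top pred [117.1 157.2]
[107 148  21  19 282] [115.7 156.7]
tri nut [0.61  0.388 0.427]
```

Run:
```python
from h import *
for n in('scene','top'):
    f=cam(n)['frame'].mean(2)
    P=[];
    for z in(.238,.262):
        Q=np.array([proj(n,[.6346+.018*np.cos(a),.034+.018*np.sin(a),z]) for a in np.linspace(0,6.28,40)]);P.append((Q.min(0).round(1),Q.max(0).round(1)))
    print(n,P); c=Q.mean(0); u,v=proj(n,[.6346,.034,.238]); u0=int(round(u));v0=int(round(v))
    print('col',[(k,int(f[k,u0-1:u0+2].mean())) for k in range(v0-18,v0+10)]);print('row',[(k,int(f[v0-1:v0+2,k].mean())) for k in range(u0-14,u0+15)])
    print('tee-like col (.602,.210)',[int(f[k,int(proj(n,[.602,.21,.238])[0])]) for k in range(int(proj(n,[.602,.21,.238])[1])-15,int(proj(n,[.602,.21,.238])[1])+6)])
```

```text
scene [(array([311.7, 214.1]), array([325.1, 225. ])), (array([311.6, 208.8]), array([325.1, 219.8]))]
col [(202, 164), (203, 164), (204, 161), (205, 155), (206, 145), (207, 137), (208, 131), (209, 127), (210, 126), (211, 126), (212, 126), (213, 122), (214, 111), (215, 93), (216, 79), (217, 72), (218, 69), (219, 68), (220, 68), (221, 66), (222, 67), (223, 69), (224, 69), (225, 69), (226, 68), (227, 69), (228, 68), (229, 69)]
row [(304, 125), (305, 124), (306, 124), (307, 125), (308, 125), (309, 125), (310, 122), (311, 110), (312, 91), (313, 76), (314, 72), (315, 70), (316, 68), (317, 68), (318, 68), (319, 67), (320, 68), (321, 69), (322, 72), (323, 82), (324, 96), (325, 113), (326, 122), (327, 125), (328, 125), (329, 125), (330, 124), (331, 125), (332, 125)]
tee-like col (.602,.210) [164, 167, 169, 170, 169, 170, 171, 172, 172, 170, 163, 143, 106, 71, 56, 53, 52, 53, 53, 55, 56]
top [(array([260.9, 154.3]), array([273.1, 166.2])), (array([260. , 152.2]), array([272.5, 164.4]))]
col [(142, 178), (143, 174), (144, 177), (145, 176), (146, 175), (147, 174), (148, 175), (149, 174), (150, 176), (151, 177), (152, 175), (153, 172), (154, 154), (155, 115), (156, 73), (157, 48), (158, 49), (159, 49), (160, 48), (161, 49), (162, 50), (163, 46), (164, 54), (165, 56), (166, 57), (167, 55), (168, 52), (169, 58)]
row [(253, 178), (254, 176), (255, 177), (256, 177), (257, 177), (258, 178), (259, 174), (260, 173), (261, 147), (262, 107), (263, 67), (264, 49), (265, 50), (266, 50), (267, 49), (268, 49), (269, 45), (270, 50), (271, 52), (272, 65), (273, 83), (274, 99), (275, 110), (276, 112), (277, 114), (278, 113), (279, 107), (280, 110), (281, 109)]
tee-like col (.602,.210) [171, 178, 173, 176, 175, 177, 177, 178, 179, 172, 147, 103, 60, 55, 47, 51, 52, 56, 56, 58, 59]
```

The riser's edges match a fully seated, upright pipe (top at 0.238 m), and the union pipe is level and still at 0.417 m.

```bash
python3 -c "
from cell import arm
print(arm.sign_off())"
```

```text
the job is handed in; nothing more can be done
None
```

I've handed the job in at about 26 s. By the camera checks, the riser stands upright at the bottom of the free cup, coupler end up. The red-union pipe is held level and still at about 0.42 m, above the standing pipes.

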